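Seat a steel test bar against its stops and hold a hardness probe on the marked spot

TASK

Slide the steel flat bar on the test bed snugly home against the two back stops and the end stop, flat on the bed. Then take the cordless hardness probe out of its stand and hold it upright on the bar, its tip inside the marked ring, pressing lightly so that its sprung nose is about half in and never right up to its stop. Finish while holding it steady there in the gripper for the reading, with the bar still home; leave the other things on the bench where they are.

Things in the scene. Friction and masses are not known exactly. Their poses are not given: they have to be found in the camera images.
- bed: Test bed fixed to the bench: dark grey plate 130 (x) x 250 (y) mm, 20 mm thick; origin at the centre of its underside. On its top stand three steel stops, 24 x 24 mm, 10 mm high (14 over the screws): two back stops centred at y = -55 and +55 mm, their faces at x = +30 mm looking to -x, and an end stop centred at x = +10 mm, its face at y = +90 mm looking to -y.
- bar: Loose steel flat bar on the bed, 40 (x) x 160 (y) mm, 12 mm thick, about 0.6 kg; origin at the centre of its underside. It starts askew and short of the stops, its +y end towards the end stop. Home, its +x edge bears on both back stops and its +y end on the end stop: origin at x = +10, y = +10 mm of the bed's frame, axes parallel to the bed's.
- mark (a point): Centre of the dark ring (12 mm inside, 17 mm outside diameter) with a centre dot drawn on the bar's top face, 35 mm from the bar's middle towards its +y end, in the middle of its width, on the surface.
- probe: Cordless hardness probe, 150 mm long, about 0.22 kg, standing tip down in its stand; origin at the tip of the nose when fully out, z up its axis. From the tip: steel nose 10 mm across to 18 mm, steel sleeve 24 mm across to 60 mm, dark collar 38 mm across from 60 to 66 mm, round grey handle 28 mm across from 66 to 150 mm: grip here, any yaw.
- tip (a point): Tip of the probe's sprung nose (rounded, 6 mm across). It moves with the nose.
- nose (a joint): How far the probe's nose is pushed in, m: 0 fully out, 0.012 at its stop. Spring: 1.2 N to start, plus 1.2 N per mm (about 8.4 N at half, 15.6 N at the stop).
- stand: Aluminium probe stand fixed to the bench, block 70 x 70 x 70 mm with foot flanges 10 mm high; origin at the centre of its underside. The probe stands in its upright 29 mm bore, collar on the block's top, tip 10 mm above the bench; it lifts straight out. The stand is in one of three places left or right of the bed, which it trades with the tin and the disc.
- tin: Bystander: round aluminium sample tin with lid, 75 mm across, 52 mm high.
- refblock: Bystander: plain round steel disc, 64 mm across, 16 mm high.
- coupon: Bystander: shorter plain steel bar without a ring, 100 x 30 x 10 mm.
- hammer: Bystander: hammer lying on the right of the bench, about 300 mm long.
- handset: Bystander: grey hand-held display unit with keys, 150 x 78 x 26 mm, lying on the left.
- brush: Bystander: flat brush lying beyond the test bed.
- square: Bystander: small engineer's square, stock 70 x 15 x 16 mm and blade 90 mm, lying between the robot and the test bed.
- wrench: Bystander: spanner lying on the right near the robot.
There are look-alikes about, which are no part of the job. What is shaped like the probe but pink is not meant. Leave any pink look-alike of the bar alone.

How it is judged:
By the outcome, as a careful person would: the job done as asked, in the order asked, and still so for the second after the job is handed in, while the arm keeps its last pose, push and grip.
It also fails if it takes over 67 s, if anything falls off the work surface, if the arm or the gripper's body presses on something with over 40 N, if the wrist force passes 120 N, or if a joint passes its speed limit or range.

ROBOT

A 6-joint arm with a two-finger parallel gripper is mounted at the origin on the work surface. World frame = base frame: x ahead of the robot, y to its left, z up, the work surface at z = 0. Lengths are in m, angles in degrees, forces in N, time in s.
With the tool pointing down it reaches from about 0.375 to 0.9 m from the base axis. Payload 3.1 kg.
Tool frame: the origin (TCP) lies on the front face of the gripper's body, between the roots of the fingers; the fingertips stand 70 mm ahead of it and the grasp point (between the pads) lies 51 mm ahead of it (bot.tip_extent is the distance from the TCP to the fingertips, in m); z points along the fingers, x is the direction in which the jaws open and shut, and the axes are right-handed (so a half turn about z gives the same grasp; the last joint's range is limited). The gripper opens to 87 mm and grips with 3 to 60 N. Pads are 19 mm wide; open, the fingers measure 117 mm over their backs; the gripper's body (75 mm by 190 mm) begins 51 mm behind the grasp point.
Start: joints at [-10.227, 30.224, 82.088, -0, 67.689, -10.227], TCP at [0.625, 0, 0.292] pointing down, gripper open.
Joint ranges: [-176.69, 176.69], [-43.24, 126.21], [12.49, 139.97], [-82, 262], [0, 151.66], [-163.58, 163.58]. Speed limits (degrees/s): [159.86, 159.86, 180, 180, 180, 180].

INTERFACE

Orientations are given as a 3x3 rotation matrix whose columns are the frame's x, y, z axes.
In Python, from rig import bot, viewer, ticket gives the robot as it stands. The module is installed in compiled form; this text tells all that it offers.
- The arm moves only by the tool arm_command, never from a script. Its argument "targets" is a list of rows, each an object with "rot": the turn, a rotation vector about the tool's x, y, z in degrees, a list of three; "offset": the shift along the tool's x, y, z in cm, a list of three; "gripper": the closure, from 0 (fully open) to 1 (shut). A call has 1 to 8 rows; each row is the pose to reach, as a shift and turn from the pose commanded when the call began, along the tool's axes at that moment; what a row does not reach only later rows make up. A row lasts 1/10 s, in which the tool goes at most 50 mm and 8.59 degrees, less where a joint would pass 70% of its speed; a pose out of reach is approached as far as the arm can. A call with a gripper value outside its range is refused whole. The fingers move at their own pace and stop on an object; the grip force is fixed at half the most. Time passes only in rows, so rows that repeat a pose let the fingers close. It gives the time, the measured TCP pose, the force and the opening at its end, in the units of the state.
- bot.read_state(): the state, without advancing time (a new reading comes with each control period).
- viewer.capture(name): name is "scene" or "side" or "wrist"; returns a dict with "frame" (400x640x3 uint8, red, green, blue), "fx", "fy", "cx", "cy" (pixels), "view" (4x4, takes a point from world to camera coordinates). Camera axes: x right, y down, z forward; pixel columns grow to the right and rows downward; lengths in m; the calibration is good to about 2 mm. A picture is of the moment at which its call begins. There is no depth.
- ticket.hand_in(): hands the job in, once; it reports no verdict.
The state is a dict: "time_s": time; "joint_positions": joint angles; "qvel": joint speeds; "tau": joint torques, N m; "position": TCP position; "tcp_rot": TCP orientation; "force": force on the tool from outside, world axes, zero at the start; "moment": the same for the moment, N m; "opening": opening from 0.0 (shut) to 1.0 (fully open).
Only numpy, scipy, OpenCV 4.12 (cv2) and the standard library are available. Lean on these libraries where they do the work, as an engineer would, in place of code of your own. Each camera call takes 0.05 s, during which the arm holds its last target. There are 200 camera calls.

## Working session

There is one attempt and no reset: what is moved stays moved. The work goes in short steps, Python scripts to look and compute and a tool call to move; the robot and the scene stay as the last step left them, time stands still between calls to the robot, and variables do not carry over. Pictures are saved under pics/ and viewed, about 8 in all and at most 12, crops included, and the job is handed in when it is done.

Besides the shell and the picture viewer there is one more tool, called after "Emit:" as name([rows], argument=value, ...), one row to a line, values as JSON. arm_command: Moves the arm, as the interface text tells. Its arguments: {"type":"object","properties":{"targets":{"type":"array"}},"required":["targets"]}

```bash
mkdir -p pics; cat > h.py <<'E'
import numpy as np, cv2
from rig import bot, viewer, ticket
def cap(n, out=None):
    c=viewer.capture(n)
    if out: cv2.imwrite('pics/'+out, c['frame'][:,:,::-1])
    return c
def ray(c,u,v):
    V=np.array(c['view']);R=V[:3,:3];o=-R.T@V[:3,3]
    return o,R.T@np.array([(u-c['cx'])/c['fx'],(v-c['cy'])/c['fy'],1])
def plane(c,u,v,z):
    o,d=ray(c,u,v);return o+d*(z-o[2])/d[2]
def proj(c,p):
    V=np.array(c['view']);q=V[:3,:3]@np.array(p)+V[:3,3]
    return np.array([c['fx']*q[0]/q[2]+c['cx'],c['fy']*q[1]/q[2]+c['cy']])
E
python3 - <<'E'
from h import *
import pickle
D={}
for n in ['scene','side','wrist']:
    D[n]=cap(n,n+'0.png'); c=D[n]; V=np.array(c['view']); print(n,c['fx'],-V[:3,:3].T@V[:3,3],V[2,:3])
pickle.dump(D,open('d0.pkl','wb'))
s=bot.read_state();print(s)
E
```

```text
scene 374.37258880162796 [ 0.90909498 -0.66102954  1.07448739] [-0.32923065  0.49909017 -0.80157107]
side 495.60279624627054 [0.42365756 1.01969432 1.2689202 ] [ 0.04767557 -0.64745112 -0.76061428]
wrist 297.4406371497205 [0.62467405 0.07075666 0.3847202 ] [-0.00240098 -0.25806518 -0.96612452]
{'time_s': 0.15, 'joint_positions': array([-1.02282698e+01,  3.02684940e+01,  8.21383927e+01, -9.06784797e-04,
        6.76895492e+01, -1.02275189e+01]), 'qvel': array([ 0.04156755, -0.12930584, -0.19288104, -0.03158706, -0.01567022,
       -0.04359625]), 'tau': array([ 9.14956272e-04, -4.40429199e+01, -1.76841742e+01,  6.33679633e-02,
        5.52540855e-02, -1.06930895e-04]), 'position': array([6.24562367e-01, 9.43064437e-05, 2.91483701e-01]), 'tcp_rot': array([[ 9.99998624e-01, -7.32022083e-06, -1.65897507e-03],
       [-6.84831164e-06, -9.99999960e-01,  2.84463778e-04],
       [-1.65897709e-03, -2.84452025e-04, -9.99998583e-01]]), 'force': array([ 0.17867141, -0.15391178, -0.2850728 ]), 'moment': array([-0.02680662, -0.01536195,  0.01954095]), 'opening': 0.9997447148340609}
```

View pics/scene0.png

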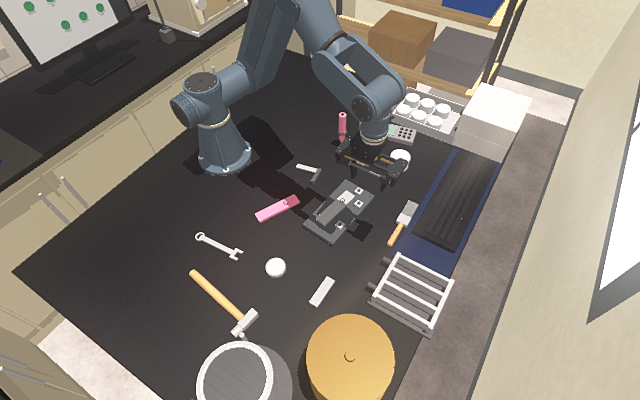

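View pics/wrist0.png

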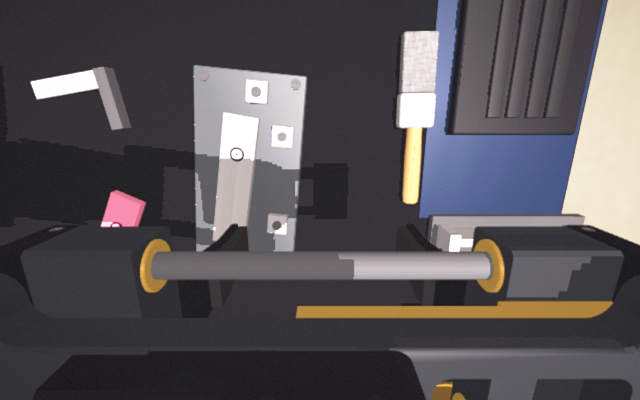

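View pics/side0.png

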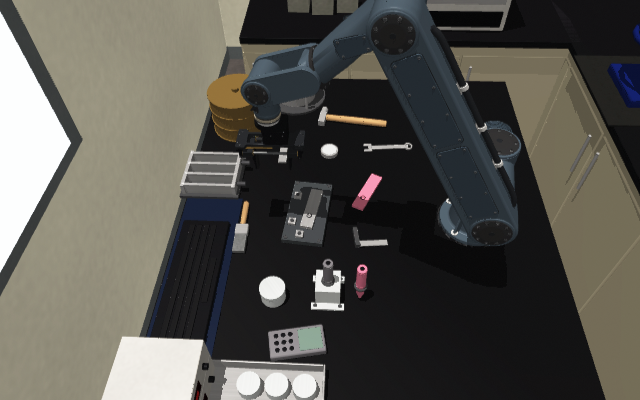

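```bash
python3 - <<'E'
from h import *
import pickle
D=pickle.load(open('d0.pkl','rb'));w=D['wrist'];s=D['side'];S=D['scene']
f=lambda c,u,v,z:print((u,v),np.round(plane(c,u,v,z)*1000,1))
print('bed');[f(w,*p,.02) for p in [(194,66),(306,76),(194,250),(294,250)]]
print('stops top z=.03 ctr');[f(w,*p,.034) for p in [(256,91),(282,136),(277,225)]]
print('bar');[f(w,*p,.032) for p in [(223,113),(259,118),(213,240),(248,222),(237,154)]]
print('probe top'); 
# triangulate probe axis top in side only: assume z=.160; 
f(s,328,264,.16); print('standtop');f(s,328,280,.07);f(s,361,268,.16)
def crop(c,x0,y0,x1,y1,k,n): cv2.imwrite('pics/'+n,cv2.resize(c['frame'][y0:y1,x0:x1,::-1],None,fx=k,fy=k,interpolation=cv2.INTER_CUBIC))
a=cv2.resize(w['frame'][50:260,180:320,::-1],None,fx=2.8,fy=2.8,interpolation=2)
b=cv2.resize(s['frame'][170:320,260:390,::-1],None,fx=3,fy=3,interpolation=2)
h=max(a.shape[0],b.shape[0]);P=lambda i:cv2.copyMakeBorder(i,0,h-i.shape[0],0,4,0)
cv2.imwrite('pics/crop1.png',np.hstack([P(a),P(b)]))
E
```

```text
bed
(194, 66) [478.5 127.   20. ]
(306, 76) [605.7 116.4  20. ]
(194, 250) [ 453.3 -100.4   20. ]
(294, 250) [ 586.8 -100.2   20. ]
stops top z=.03 ctr
(256, 91) [550.5  99.   34. ]
(282, 136) [577.8  49.8  34. ]
(277, 225) [567.8 -59.7  34. ]
bar
(223, 113) [511.   75.4  32. ]
(259, 118) [551.8  69.9  32. ]
(213, 240) [484.8 -80.9  32. ]
(248, 222) [531.1 -56.4  32. ]
(237, 154) [523.5  28.8  32. ]
probe top
(328, 264) [451.1 292.9 160. ]
standtop
(328, 280) [451.3 287.   70. ]
(361, 268) [363.8 301.8 160. ]
```

View pics/crop1.png

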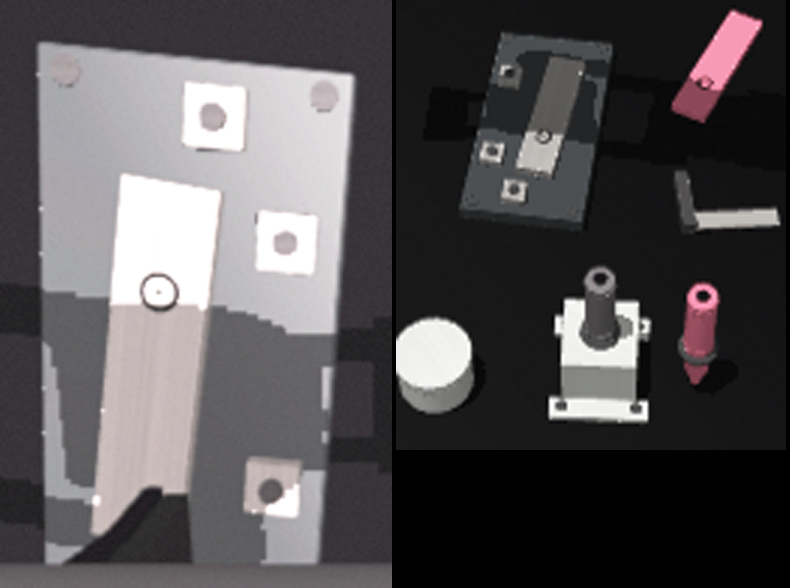

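The bar to move is the grey ringed one on the bed, at wrist (237,154). Its pink look-alike is at side (366,190). The probe meant is the grey one in the aluminium stand, at side (328,275). The pink one at (361,280) is a free-standing look-alike. The crop confirms both choices.

I'll push the bar with both open fingers, jaws along the bed's y.

Emit:
arm_command([
  {"rot": [0, 0, 8], "offset": [-2, 0, 1.5], "gripper": 0},
  {"rot": [0, 0, 16], "offset": [-4, -0.1, 3], "gripper": 0},
  {"rot": [0, 0, 24], "offset": [-6, -0.1, 4.5], "gripper": 0},
  {"rot": [0, 0, 32], "offset": [-8, -0.2, 6], "gripper": 0},
  {"rot": [0, 0, 40], "offset": [-10, -0.2, 7.5], "gripper": 0},
  {"rot": [0, 0, 48], "offset": [-12, -0.3, 9], "gripper": 0},
  {"rot": [0, 0, 56], "offset": [-14, -0.4, 10.5], "gripper": 0},
  {"rot": [0, 0, 64], "offset": [-15.4, -0.4, 12], "gripper": 0},
])

```text
time_s: 0.95
position: [0.4693, 0.0044, 0.1717]
tcp_rot: [[0.433, -0.901, -0.001], [-0.901, -0.433, 0.0], [-0.001, 0.001, -1.0]]
force: [0.1, 0.2, -0.5]
opening: 1.001
```

Emit:
arm_command([
  {"rot": [0, 0, 8], "offset": [0, 0, 1], "gripper": 0},
  {"rot": [0, 0, 16], "offset": [0, 0, 2], "gripper": 0},
  {"rot": [0, 0, 24], "offset": [0, 0, 3], "gripper": 0},
  {"rot": [0, 0, 31.2], "offset": [0, 0, 4], "gripper": 0},
  {"rot": [0, 0, 31.2], "offset": [0, 0, 4], "gripper": 0},
  {"rot": [0, 0, 31.2], "offset": [0, 0, 4], "gripper": 0},
  {"rot": [0, 0, 31.2], "offset": [0, 0, 4], "gripper": 0},
])

```text
time_s: 1.65
position: [0.4713, 0.004, 0.1326]
tcp_rot: [[-0.089, -0.996, 0.001], [-0.996, 0.089, -0.0], [0.0, -0.001, -1.0]]
force: [-0.5, -0.0, 0.5]
opening: 0.999
```

```bash
python3 - <<'E'
from h import *
import pickle
w=cap('wrist','wrist1.png');pickle.dump(w,open('w1.pkl','wb'))
V=np.array(w['view']);print(-V[:3,:3].T@V[:3,3])
s=bot.read_state();print(s['position'],s['tcp_rot'],s['joint_positions'],s['time_s'])
E
```

```text
[ 0.54146998 -0.00213941  0.22599577]
[0.47125785 0.00396909 0.13268827] [[-8.92251298e-02 -9.96011090e-01  8.85878507e-04]
 [-9.96011475e-01  8.92249731e-02 -2.14889809e-04]
 [ 1.34990147e-04 -9.01518730e-04 -9.99999585e-01]] [-1.31401689e+01  3.47228092e+01  1.11508539e+02 -8.12645708e-04
  3.37164244e+01  8.19795344e+01] 1.7
```

View pics/wrist1.png

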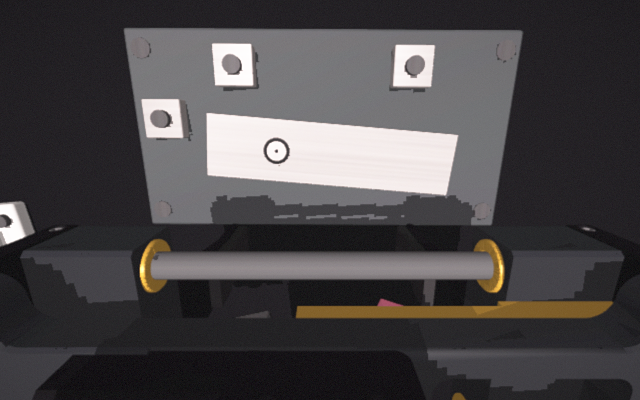

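Bed corners are at (125,29) and (521,32), the back stops at (234,65) and (413,66), the end stop at (164,118), and the ring at (276,151). I'll measure the bed and bar more finely here.

```bash
python3 - <<'E'
from h import *
import pickle
w=pickle.load(open('w1.pkl','rb'))
# stop front top edges (z=.03): back stops' lower face edge, end stop right face edge
P=lambda u,v,z:plane(w,u,v,z)[:2]*1000
c=[P(125,29,.02),P(521,32,.02),P(492,224,.02),P(152,222,.02)]
print('corners',np.round(c,1),'ctr',np.mean(c,0))
d=c[0]-c[1];print('yaw',np.degrees(np.arctan2(d[0],d[1])));d=c[3]-c[2];print(np.degrees(np.arctan2(d[0],d[1])))
a=P(231.5,63,.034);b=P(415,65,.034);e=P(160,118.5,.034)
d=a-b;y=np.degrees(np.arctan2(d[0],d[1]));print('screws',a,b,e,y,np.linalg.norm(d))
t=np.radians(y);ey=np.array([np.sin(t),np.cos(t)]);ex=np.array([ey[1],-ey[0]])
o=(a+b)/2-42*ex;print('o',o,'end stop bed',(e-o)@ex,(e-o)@ey)
for n,u,v in [('+x+y',207,114),('+x-y',457,135),('-x-y',446,194),('-x+y',208,177),('mark',276.5,151)]:
    q=P(u,v,.032)-o;print(n,q@ex,q@ey)
for n,u,v in [('bs1',214,84),('bs1',256,85),('bs2',394,85.5),('bs2',434,86),('es',186,100),('es',186,136)]:
    q=P(u,v,.03)-o;print(n,q@ex,q@ey)
E
```

```text
corners [[ 605.1  115.3]
 [ 581.6 -130.6]
 [ 454.8 -120. ]
 [ 478.5  128.5]] ctr [529.9893369   -1.70698234]
yaw 5.475386464769142
5.437902646857418
screws [577.28985301  48.73394039] [566.48357782 -60.27433246] [549.57759808  98.53638666] 5.661383503188352 109.5425904995924
o [530.09157949  -1.6269349 ] end stop bed 9.509952331756155 101.59703102123363
+x+y 12.527488887069678 72.75574075063315
+x-y 1.1879246254003093 -85.98749118178942
-x-y -37.80949561423606 -83.55501052658512
-x+y -27.774526433510033 75.70243279886482
mark -10.158228521507915 29.75733747021448
bs1 30.502049194035376 67.55930350936443
bs1 30.181516855068516 41.5750900943701
bs2 30.752744838288965 -43.97737108043068
bs2 30.711321348829212 -68.80902492720205
es 20.87934219809554 85.91910665961062
es -1.3214905071858396 88.31192689637562
```

Emit:
arm_command([
  {"rot": [0, 0, 0.4], "offset": [0, 0, 1.5], "gripper": 0},
  {"rot": [0, 0, 0.4], "offset": [0, 0, 3], "gripper": 0},
  {"rot": [0, 0, 0.4], "offset": [0, 0, 3.8], "gripper": 0},
  {"rot": [0, 0, 0.4], "offset": [0, -0.5, 3.8], "gripper": 0},
  {"rot": [0, 0, 0.4], "offset": [0, -1, 3.8], "gripper": 0},
  {"rot": [0, 0, 0.4], "offset": [0, -1.3, 3.8], "gripper": 0},
  {"rot": [0, 0, 0.4], "offset": [0, -1.6, 3.8], "gripper": 0},
  {"rot": [0, 0, 0.4], "offset": [0, -1.9, 3.8], "gripper": 0},
])

```text
time_s: 2.5
position: [0.487, 0.0027, 0.0945]
tcp_rot: [[-0.098, -0.995, -0.007], [-0.995, 0.098, 0.001], [-0.0, 0.007, -1.0]]
force: [-6.9, -1.3, 6.0]
opening: 1.0
```

Emit:
arm_command([
  {"rot": [0, 0, 0], "offset": [0, -0.3, 0], "gripper": 0},
  {"rot": [0, 0, 0], "offset": [0, -0.6, 0], "gripper": 0},
  {"rot": [0, 0, 0], "offset": [0, -0.9, 0], "gripper": 0},
  {"rot": [0, 0, 0], "offset": [0, -1.2, 0], "gripper": 0},
  {"rot": [0, 0, 0], "offset": [0, -1.4, 0], "gripper": 0},
  {"rot": [0, 0, 0], "offset": [0, -1.6, 0], "gripper": 0},
  {"rot": [0, 0, 0], "offset": [0, -1.7, 0], "gripper": 0},
  {"rot": [0, 0, 0], "offset": [0, -1.8, 0], "gripper": 0},
])

```text
time_s: 3.3
position: [0.5019, 0.0019, 0.0944]
tcp_rot: [[-0.097, -0.995, -0.014], [-0.995, 0.097, 0.003], [-0.001, 0.014, -1.0]]
force: [-9.7, 1.0, 7.9]
opening: 1.002
```

Emit:
arm_command([
  {"rot": [0, 0, 0], "offset": [0, 0, 0], "gripper": 0},
  {"rot": [0, 0, 0], "offset": [0, 0, 0], "gripper": 0},
  {"rot": [0, 0, 0], "offset": [0, 0, 0], "gripper": 0},
])

```text
time_s: 3.6
position: [0.5022, 0.0019, 0.0944]
tcp_rot: [[-0.097, -0.995, -0.013], [-0.995, 0.097, 0.003], [-0.001, 0.013, -1.0]]
force: [-10.3, 0.5, 7.6]
opening: 1.001
```

```bash
python3 - <<'E'
from h import *
import pickle
w=cap('wrist','wrist2.png');pickle.dump(w,open('w2.pkl','wb'))
s=bot.read_state();print(s['position'],s['force'],s['moment'],s['time_s'])
E
```

```text
[0.50214599 0.00191024 0.09443963] [-9.75059747  0.99752626  7.23631043] [ 0.02731325  1.73838789 -0.09943397] 3.65
```

View pics/wrist2.png

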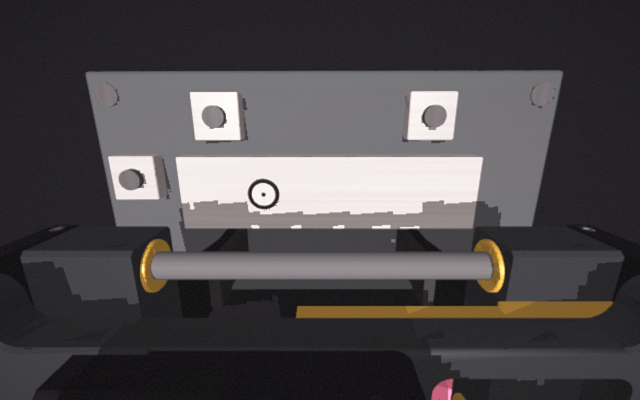

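Emit:
arm_command([
  {"rot": [0, 0, 0], "offset": [0, -0.2, -0.1], "gripper": 0},
  {"rot": [0, 0, 0], "offset": [0, -0.4, -0.1], "gripper": 0},
  {"rot": [0, 0, 0], "offset": [0, -0.6, -0.1], "gripper": 0},
  {"rot": [0, 0, 0], "offset": [0, -0.8, -0.1], "gripper": 0},
  {"rot": [0, 0, 0], "offset": [0, -0.8, -0.1], "gripper": 0},
])

```text
time_s: 4.15
position: [0.5104, 0.0007, 0.0951]
tcp_rot: [[-0.096, -0.995, -0.014], [-0.995, 0.096, 0.002], [-0.001, 0.014, -1.0]]
force: [-10.9, -1.2, 8.2]
opening: 1.002
```

Emit:
arm_command([
  {"rot": [0, 0, 0], "offset": [0, -0.2, 0], "gripper": 0},
  {"rot": [0, 0, 0], "offset": [0, -0.4, 0], "gripper": 0},
  {"rot": [0, 0, 0], "offset": [0, -0.4, 0], "gripper": 0},
])

```text
time_s: 4.45
position: [0.511, 0.0006, 0.0951]
tcp_rot: [[-0.095, -0.995, -0.022], [-0.995, 0.095, 0.003], [-0.001, 0.022, -1.0]]
force: [-16.9, -2.3, 13.1]
opening: 1.002
```

Emit:
arm_command([
  {"rot": [0, 0, 0], "offset": [0, 1, 0], "gripper": 0},
  {"rot": [0, 0, 0], "offset": [0, 2, 0], "gripper": 0},
  {"rot": [0, 0, 0], "offset": [0, 2, -1.5], "gripper": 0},
  {"rot": [0, 0, 0], "offset": [0, 2, -3.5], "gripper": 0},
  {"rot": [0, 0, 0], "offset": [3, 1, -3.5], "gripper": 1},
  {"rot": [0, 0, 0], "offset": [6, 0, -3.5], "gripper": 1},
  {"rot": [0, 0, 0], "offset": [9, -1, -3.5], "gripper": 1},
  {"rot": [0, 0, 0], "offset": [11.5, -2, -3.5], "gripper": 1},
])

```text
time_s: 5.25
position: [0.5303, -0.1192, 0.1309]
tcp_rot: [[-0.098, -0.995, 0.005], [-0.995, 0.098, -0.002], [0.002, -0.005, -1.0]]
force: [1.6, -0.5, 0.6]
opening: 0.721
```

Emit:
arm_command([
  {"rot": [0, 0, 0], "offset": [0, 0, 0], "gripper": 1},
  {"rot": [0, 0, 0], "offset": [0, 0, 0], "gripper": 1},
  {"rot": [0, 0, 0], "offset": [0, 0, 0], "gripper": 1},
  {"rot": [0, 0, 0], "offset": [0, 0, 0], "gripper": 1},
])

```text
time_s: 5.65
position: [0.528, -0.1158, 0.1302]
tcp_rot: [[-0.096, -0.995, -0.001], [-0.995, 0.096, 0.0], [-0.0, 0.001, -1.0]]
force: [0.5, 0.1, 0.5]
opening: 0.353
```

```bash
python3 - <<'E'
from h import *
import pickle
w=cap('wrist','wrist3.png');pickle.dump(w,open('w3.pkl','wb'))
s=bot.read_state();p=s['position']*1000-[530,-1.6,0];print(p[0]*.9954-p[1]*.0958,p[0]*.0958+p[1]*.9954,p[2],s['force'],s['time_s'],s['opening'])
E
```

```text
9.06982462960444 -113.92875514819349 130.23837699710666 [0.25947252 0.20526985 0.96306948] 5.7 0.3107942079324317
```

View pics/wrist3.png

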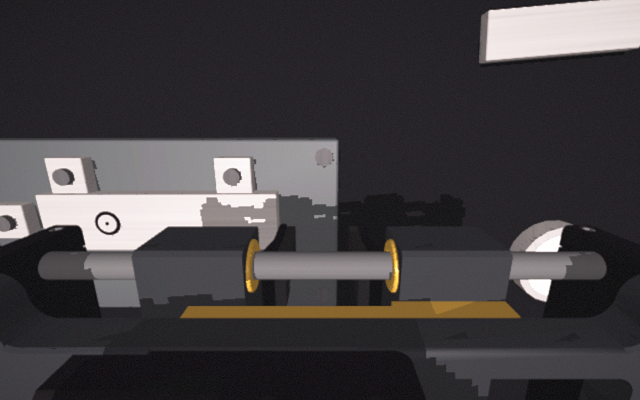

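```bash
python3 - <<'E'
from h import *
import pickle
w=pickle.load(open('w3.pkl','rb'))
def B(u,v,z):
    p=plane(w,u,v,z)*1000-[530,-1.6,0];return np.round([p[0]*.9954-p[1]*.0958,p[0]*.0958+p[1]*.9954],1)
print('end',B(278,193,.032),B(279,225,.032),'+y',B(38,197,.032),'mark',B(107.5,223.5,.032),'estop',B(37,222,.03),'edge',B(150,193,.032))
E
```

```text
end [ 30.6 -84.6] [  8.  -84.4] +y [27.9 75.6] mark [ 9.1 32.8] estop [ 9.5 82.7] edge [30.6  0.5]
```

Emit:
arm_command([
  {"rot": [0, 0, 0], "offset": [0, 0, 1], "gripper": 1},
  {"rot": [0, 0, 0], "offset": [0, 0, 2], "gripper": 1},
  {"rot": [0, 0, 0], "offset": [0, 0, 3], "gripper": 1},
  {"rot": [0, 0, 0], "offset": [0, 0, 3.6], "gripper": 1},
  {"rot": [0, 0, 0], "offset": [0, 0, 3.6], "gripper": 1},
])

```text
time_s: 6.2
position: [0.5277, -0.1167, 0.0928]
tcp_rot: [[-0.098, -0.995, -0.003], [-0.995, 0.098, 0.001], [-0.001, 0.003, -1.0]]
force: [-0.3, -0.5, 0.1]
opening: 0.008
```

Emit:
arm_command([
  {"rot": [0, 0, 0], "offset": [-0.5, 0, 0], "gripper": 1},
  {"rot": [0, 0, 0], "offset": [-1, 0, 0], "gripper": 1},
  {"rot": [0, 0, 0], "offset": [-1.3, 0, 0], "gripper": 1},
  {"rot": [0, 0, 0], "offset": [-1.6, 0, 0], "gripper": 1},
  {"rot": [0, 0, 0], "offset": [-1.9, 0, 0], "gripper": 1},
  {"rot": [0, 0, 0], "offset": [-2.2, 0, 0], "gripper": 1},
  {"rot": [0, 0, 0], "offset": [-2.5, 0, 0], "gripper": 1},
  {"rot": [0, 0, 0], "offset": [-2.5, 0, 0], "gripper": 1},
])

```text
time_s: 7.0
position: [0.5309, -0.0925, 0.0944]
tcp_rot: [[-0.097, -0.995, 0.0], [-0.995, 0.097, -0.001], [0.001, -0.0, -1.0]]
force: [-1.0, -2.9, 1.1]
opening: 0.002
```

Emit:
arm_command([
  {"rot": [0, 0, 0], "offset": [-0.2, 0, 0], "gripper": 1},
  {"rot": [0, 0, 0], "offset": [-0.4, 0, 0], "gripper": 1},
  {"rot": [0, 0, 0], "offset": [-0.6, 0, 0], "gripper": 1},
  {"rot": [0, 0, 0], "offset": [-0.6, 0, 0], "gripper": 1},
])

```text
time_s: 7.4
position: [0.5315, -0.0869, 0.0944]
tcp_rot: [[-0.097, -0.995, 0.0], [-0.995, 0.097, -0.001], [0.001, -0.0, -1.0]]
force: [-2.0, -4.6, 1.4]
opening: 0.006
```

Emit:
arm_command([
  {"rot": [0, 0, 0], "offset": [-0.2, 0, 0], "gripper": 1},
  {"rot": [0, 0, 0], "offset": [-0.4, 0, 0], "gripper": 1},
  {"rot": [0, 0, 0], "offset": [-0.4, 0, 0], "gripper": 1},
])

```text
time_s: 7.7
position: [0.5318, -0.083, 0.0944]
tcp_rot: [[-0.097, -0.995, 0.0], [-0.995, 0.097, -0.001], [0.001, -0.0, -1.0]]
force: [-2.2, -4.7, 1.8]
opening: 0.002
```

Emit:
arm_command([
  {"rot": [0, 0, 0], "offset": [-0.2, 0, 0], "gripper": 1},
  {"rot": [0, 0, 0], "offset": [-0.4, 0, 0], "gripper": 1},
  {"rot": [0, 0, 0], "offset": [-0.4, 0, 0], "gripper": 1},
])

```text
time_s: 8.0
position: [0.5321, -0.0809, 0.0945]
tcp_rot: [[-0.095, -0.995, -0.0], [-0.995, 0.095, -0.004], [0.004, -0.0, -1.0]]
force: [-4.4, -12.8, 0.7]
opening: 0.007
```

```bash
python3 - <<'E'
from h import *
import pickle
w=cap('wrist','wrist4.png');pickle.dump(w,open('w4.pkl','wb'))
print(bot.read_state()['force'])
E
```

```text
[ -4.30051615 -12.22427126   0.62680551]
```

View pics/wrist4.png

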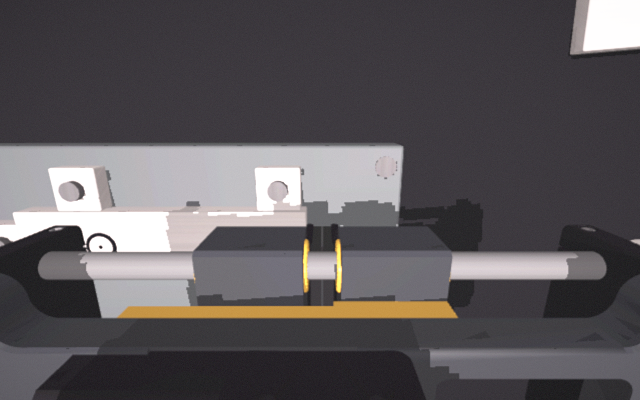

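Emit:
arm_command([
  {"rot": [0, 0, 0], "offset": [1, 0, 0], "gripper": 1},
  {"rot": [0, 0, 0], "offset": [2, 0, 0], "gripper": 1},
  {"rot": [0, 0, 0], "offset": [2, 0, -3], "gripper": 1},
  {"rot": [0, 0, 0], "offset": [1, 1.5, -5], "gripper": 0},
  {"rot": [0, 0, 0], "offset": [-2, 3, -6], "gripper": 0},
  {"rot": [0, 0, 0], "offset": [-5, 5, -6], "gripper": 0},
  {"rot": [0, 0, 0], "offset": [-7.5, 6.3, -6], "gripper": 0},
  {"rot": [0, 0, 0], "offset": [-7.5, 6.3, -6], "gripper": 0},
])

```text
time_s: 8.85
position: [0.4739, 0.0054, 0.1542]
tcp_rot: [[-0.095, -0.995, -0.004], [-0.996, 0.095, 0.002], [-0.002, 0.004, -1.0]]
force: [-0.4, -0.3, 0.0]
opening: 0.373
```

Emit:
arm_command([
  {"rot": [0, 0, 0], "offset": [0, 0, 0], "gripper": 0},
  {"rot": [0, 0, 0], "offset": [0, 0, 0], "gripper": 0},
])

```text
time_s: 9.05
position: [0.4781, 0.0017, 0.1543]
tcp_rot: [[-0.098, -0.995, 0.002], [-0.995, 0.098, -0.0], [0.0, -0.002, -1.0]]
force: [0.2, -0.3, -0.1]
opening: 0.55
```

```bash
python3 - <<'E'
from h import *
import pickle
w=cap('wrist','wrist5.png');pickle.dump(w,open('w5.pkl','wb'))
s=bot.read_state();print(s['position'],s['force'],s['time_s'],s['opening'])
cv2.imwrite('pics/crop5.png',cv2.resize(w['frame'][20:230,90:540,::-1],None,fx=1.75,fy=1.75,interpolation=2))
E
```

```text
[0.47803086 0.0015469  0.15426798] [-0.22115137 -0.42594291  0.6871705 ] 9.1 0.6008237330885907
```

View pics/crop5.png

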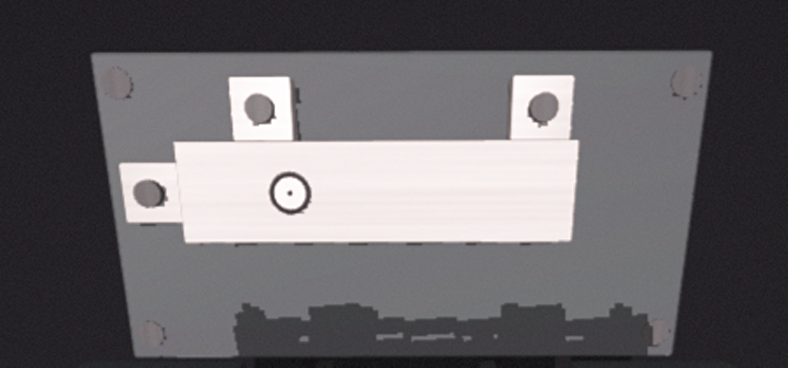

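Emit:
arm_command([
  {"rot": [0, 0, 0], "offset": [0, 0, -3], "gripper": 0},
  {"rot": [0, 0, 0], "offset": [-3, 1, -6], "gripper": 0},
  {"rot": [0, 0, 0], "offset": [-7, 2, -10], "gripper": 0},
  {"rot": [0, 0, 0], "offset": [-11, 3, -13], "gripper": 0},
  {"rot": [0, 0, 0], "offset": [-15, 4, -14.6], "gripper": 0},
  {"rot": [0, 0, 0], "offset": [-19, 5, -14.6], "gripper": 0},
  {"rot": [0, 0, 0], "offset": [-23, 6, -14.6], "gripper": 0},
  {"rot": [0, 0, 0], "offset": [-27, 7, -14.6], "gripper": 0},
])

```text
time_s: 9.9
position: [0.4342, 0.2792, 0.3008]
tcp_rot: [[-0.099, -0.995, 0.002], [-0.995, 0.099, 0.001], [-0.001, -0.002, -1.0]]
force: [-0.0, 0.9, 0.5]
opening: 0.998
```

Emit:
arm_command([
  {"rot": [0, 0, 0], "offset": [-1.4, 0.5, 0], "gripper": 0},
  {"rot": [0, 0, 0], "offset": [-1.4, 0.5, 0], "gripper": 0},
  {"rot": [0, 0, 0], "offset": [-1.4, 0.5, 0], "gripper": 0},
  {"rot": [0, 0, 0], "offset": [-1.4, 0.5, 0], "gripper": 0},
])

```text
time_s: 10.3
position: [0.4305, 0.291, 0.3001]
tcp_rot: [[-0.1, -0.995, -0.0], [-0.995, 0.1, -0.001], [0.001, 0.0, -1.0]]
force: [-0.1, 0.8, -0.4]
opening: 1.001
```

```bash
python3 - <<'E'
from h import *
import pickle
w5=pickle.load(open('w5.pkl','rb'));print('mark',plane(w5,255.7,129.7,.032))
w=cap('wrist','wrist6.png');pickle.dump(w,open('w6.pkl','wb'))
s=bot.read_state();print(s['position'],s['tcp_rot'],s['force'],s['time_s'],s['opening'])
print(proj(w,[.451,.292,.16]))
E
```

```text
mark [0.54439736 0.04230702 0.032     ]
[0.43050014 0.29097562 0.30012878] [[-9.99418438e-02 -9.94993213e-01 -3.67262889e-04]
 [-9.94993073e-01  9.99420544e-02 -6.08560780e-04]
 [ 6.42218853e-04  3.04603344e-04 -9.99999747e-01]] [-0.16254037 -0.73706464 -0.04407893] 10.35 0.9951479393155308
[317.9585675 181.6764416]
```

View pics/wrist6.png

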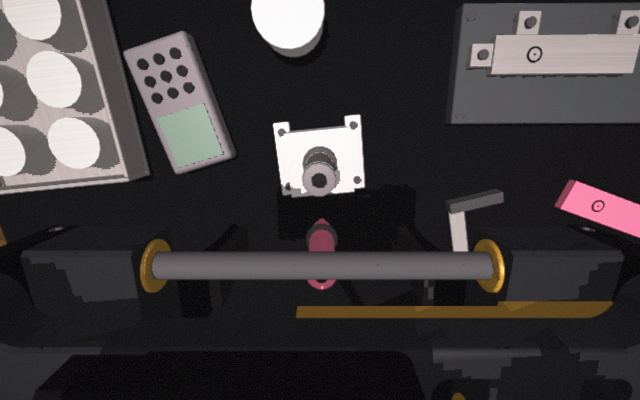

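Grey probe top is at (320,180), in the stand. The pink one is behind at (321,260), and the mark reads the same as the home model. I'll go down over the handle now.

Emit:
arm_command([
  {"rot": [0, 0, 0], "offset": [-0.1, -1.1, 0], "gripper": 0},
  {"rot": [0, 0, 0], "offset": [-0.2, -2.2, 0], "gripper": 0},
  {"rot": [0, 0, 0], "offset": [-0.2, -2.2, 2], "gripper": 0},
  {"rot": [0, 0, 0], "offset": [-0.2, -2.2, 4], "gripper": 0},
  {"rot": [0, 0, 0], "offset": [-0.2, -2.2, 6], "gripper": 0},
  {"rot": [0, 0, 0], "offset": [-0.2, -2.2, 6], "gripper": 0},
  {"rot": [0, 0, 0], "offset": [-0.2, -2.2, 6], "gripper": 0},
])

```text
time_s: 11.05
position: [0.453, 0.2922, 0.2403]
tcp_rot: [[-0.098, -0.995, 0.0], [-0.995, 0.098, -0.0], [0.0, -0.0, -1.0]]
force: [-0.5, 0.2, 0.9]
opening: 1.0
```

```bash
python3 - <<'E'
from h import *
w=cap('wrist'); s=cap('side')
a=w['frame'][120:250,210:430,::-1];b=s['frame'][200:330,250:470,::-1]
cv2.imwrite('pics/g7.png',cv2.resize(np.vstack([a,b]),None,fx=2.3,fy=2.3,interpolation=2))
t=bot.read_state();print(t['position'],t['force']);print(proj(w,[t['position'][0],t['position'][1],.16])-[210,120])
E
```

```text
[0.45322194 0.29251873 0.24125025] [ 0.10235634  0.63282605 -0.09124861]
[111.37696018 113.49248916]
```

View pics/g7.png

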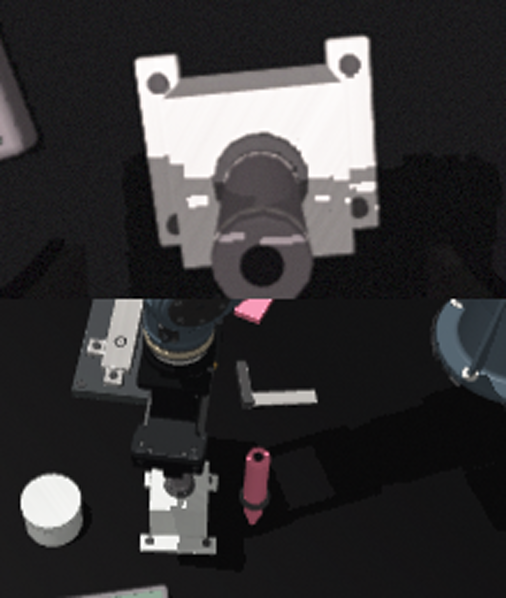

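Emit:
arm_command([
  {"rot": [0, 0, 0], "offset": [0.1, 0.1, 1], "gripper": 0},
  {"rot": [0, 0, 0], "offset": [0.17, 0.1, 2.5], "gripper": 0},
  {"rot": [0, 0, 0], "offset": [0.17, 0.1, 4], "gripper": 0},
  {"rot": [0, 0, 0], "offset": [0.17, 0.1, 5.5], "gripper": 0},
  {"rot": [0, 0, 0], "offset": [0.17, 0.1, 6.4], "gripper": 0},
  {"rot": [0, 0, 0], "offset": [0.17, 0.1, 6.4], "gripper": 0},
  {"rot": [0, 0, 0], "offset": [0.17, 0.1, 6.4], "gripper": 0.4},
  {"rot": [0, 0, 0], "offset": [0.17, 0.1, 6.4], "gripper": 0.5},
])

```text
time_s: 11.95
position: [0.4513, 0.291, 0.177]
tcp_rot: [[-0.098, -0.995, 0.002], [-0.995, 0.098, 0.001], [-0.001, -0.001, -1.0]]
force: [0.6, -0.6, 0.3]
opening: 0.896
```

Emit:
arm_command([
  {"rot": [0, 0, 0], "offset": [0, 0, 0], "gripper": 1},
  {"rot": [0, 0, 0], "offset": [0, 0, 0], "gripper": 1},
  {"rot": [0, 0, 0], "offset": [0, 0, 0], "gripper": 1},
  {"rot": [0, 0, 0], "offset": [0, 0, 0], "gripper": 1},
  {"rot": [0, 0, 0], "offset": [0, 0, 0], "gripper": 1},
  {"rot": [0, 0, 0], "offset": [0, 0, 0], "gripper": 1},
  {"rot": [0, 0, 0], "offset": [0, 0, 0], "gripper": 1},
  {"rot": [0, 0, 0], "offset": [0, 0, 0], "gripper": 1},
])

```text
time_s: 12.75
position: [0.4509, 0.2909, 0.1762]
tcp_rot: [[-0.098, -0.995, 0.0], [-0.995, 0.098, 0.0], [-0.0, 0.0, -1.0]]
force: [0.1, 0.4, 0.7]
opening: 0.313
```

Emit:
arm_command([
  {"rot": [0, 0, 0], "offset": [0, 0, 0], "gripper": 1},
  {"rot": [0, 0, 0], "offset": [0, 0, 0], "gripper": 1},
  {"rot": [0, 0, 0], "offset": [0, 0, -0.5], "gripper": 1},
  {"rot": [0, 0, 0], "offset": [0, 0, -1.5], "gripper": 1},
  {"rot": [0, 0, 0], "offset": [0, 0, -3], "gripper": 1},
  {"rot": [0, 0, 0], "offset": [0, 0, -4.5], "gripper": 1},
  {"rot": [0, 0, 0], "offset": [0, 0, -6], "gripper": 1},
  {"rot": [0, 0, 0], "offset": [0, 0, -7.5], "gripper": 1},
])

```text
time_s: 13.55
position: [0.4507, 0.2907, 0.2525]
tcp_rot: [[-0.098, -0.995, 0.0], [-0.995, 0.098, 0.0], [-0.0, -0.0, -1.0]]
force: [0.6, 0.2, -1.6]
opening: 0.317
```

Emit:
arm_command([
  {"rot": [0, 0, 0], "offset": [0, 0, -1.5], "gripper": 1},
  {"rot": [0, 0, 0], "offset": [0, 0, -3], "gripper": 1},
  {"rot": [0, 0, 0], "offset": [0, 0, -3.5], "gripper": 1},
  {"rot": [0, 0, 0], "offset": [0, 0, -3.5], "gripper": 1},
  {"rot": [0, 0, 0], "offset": [0, 0, -3.5], "gripper": 1},
])

```text
time_s: 14.05
position: [0.4504, 0.2906, 0.2859]
tcp_rot: [[-0.098, -0.995, -0.001], [-0.995, 0.098, -0.0], [0.0, 0.001, -1.0]]
force: [-0.6, 0.1, -2.8]
opening: 0.317
```

```bash
python3 - <<'E'
from h import *
s=bot.read_state();print(s['position'],s['tcp_rot'],s['force'],s['opening'],s['time_s'],s['joint_positions'])
E
```

```text
[0.45041208 0.2905943  0.28593906] [[-9.75857245e-02 -9.95226712e-01 -9.04128290e-04]
 [-9.95227008e-01  9.75861096e-02 -3.91928883e-04]
 [ 4.78288456e-04  8.61566229e-04 -9.99999514e-01]] [-0.64383959  0.10798278 -2.76639676] 0.3166537381089488 14.05 [ 2.08787780e+01  2.38653457e+01  9.52405267e+01 -2.88178975e-03
  6.09505319e+01  1.16480354e+02]
```

Emit:
arm_command([
  {"rot": [0, 0, 0], "offset": [2, -1, 0], "gripper": 1},
  {"rot": [0, 0, 0], "offset": [5, -2.5, 0], "gripper": 1},
  {"rot": [0, 0, 0], "offset": [8.5, -4.2, 0], "gripper": 1},
  {"rot": [0, 0, 0], "offset": [12, -6, 0], "gripper": 1},
  {"rot": [0, 0, 0], "offset": [15.5, -7.7, 0], "gripper": 1},
  {"rot": [0, 0, 0], "offset": [19, -9.4, 0], "gripper": 1},
  {"rot": [0, 0, 0], "offset": [22, -11, 0], "gripper": 1},
  {"rot": [0, 0, 0], "offset": [23.8, -11.8, 0], "gripper": 1},
])

```text
time_s: 14.85
position: [0.5459, 0.0398, 0.2852]
tcp_rot: [[-0.1, -0.995, -0.001], [-0.995, 0.1, -0.001], [0.001, 0.001, -1.0]]
force: [0.6, 0.2, -2.1]
opening: 0.311
```

Emit:
arm_command([
  {"rot": [0, 0, 0], "offset": [0, 0, 2], "gripper": 1},
  {"rot": [0, 0, 0], "offset": [0, 0, 4], "gripper": 1},
  {"rot": [0, 0, 0], "offset": [0, 0, 6], "gripper": 1},
  {"rot": [0, 0, 0], "offset": [0, 0, 7.3], "gripper": 1},
  {"rot": [0, 0, 0], "offset": [0, 0, 7.3], "gripper": 1},
  {"rot": [0, 0, 0], "offset": [0, 0, 7.3], "gripper": 1},
  {"rot": [0, 0, 0], "offset": [0, 0, 7.3], "gripper": 1},
])

```text
time_s: 15.55
position: [0.5455, 0.0424, 0.2138]
tcp_rot: [[-0.097, -0.995, 0.001], [-0.995, 0.097, -0.0], [0.0, -0.001, -1.0]]
force: [0.1, -0.7, -2.8]
opening: 0.314
```

```bash
python3 - <<'E'
from h import *
import pickle
D={n:cap(n) for n in ['wrist','side','scene']};pickle.dump(D,open('d8.pkl','wb'))
s=bot.read_state();print(s['position'],s['tcp_rot'],s['force'],s['opening'],s['time_s'])
p=s['position']
K={'wrist':(240,90,1),'side':0,'scene':0}
out=[]
for n in D:
    u,v=proj(D[n],[.5445,.0425,.06]);x0=int(min(max(u-65,0),510));y0=int(min(max(v-65,0),270))
    out.append(cv2.resize(D[n]['frame'][y0:y0+130,x0:x0+130,::-1],None,fx=2,fy=2,interpolation=2) if n!='wrist' else cv2.resize(D[n]['frame'][y0:y0+130,x0:x0+130,::-1],None,fx=2,fy=2,interpolation=2))
    print(n,x0,y0,'mark',proj(D[n],[.5445,.0425,.032]),'tip on axis',proj(D[n],[p[0],p[1],p[2]-.166]))
cv2.imwrite('pics/c8.png',np.hstack(out))
E
```

```text
[0.54550552 0.04243468 0.21404839] [[-9.74566772e-02 -9.95238381e-01  1.66194158e-03]
 [-9.95239767e-01  9.74564785e-02 -2.00271262e-04]
 [ 3.73506729e-05 -1.67354812e-03 -9.99998599e-01]] [-0.51540043 -0.56772134 -1.75852928] 0.3143371585616846 15.7
wrist 256 137 mark [321.90956519 194.6482382 ] tip on axis [321.87989897 198.03905196]
side 236 148 mark [301.69132019 219.00560709] tip on axis [301.1715288  215.82361958]
scene 284 129 mark [349.40897552 199.64220335] tip on axis [349.80947672 196.96943655]
```

View pics/c8.png

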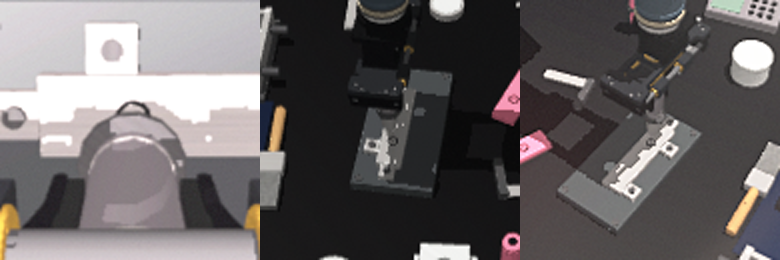

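```bash
python3 - <<'E'
from h import *
import pickle
D=pickle.load(open('d8.pkl','rb'))
b=[cv2.convertScaleAbs(cv2.resize(D[n]['frame'][y:y+50,x:x+50,::-1],(390,390),interpolation=2),alpha=1.6,beta=30) for n,x,y in [('side',277,190),('scene',325,170)]]
cv2.imwrite('pics/c9.png',np.hstack(b))
E
python3 - <<'E'
from h import *
import pickle
D=pickle.load(open('d8.pkl','rb'));w=D['wrist'];g=w['frame'].astype(int).sum(2)//3
ex=np.array([.9954,-.0958,0]);p=np.array([.5455,.0424,.214])
m=np.array([.5445,.0425,.032])
for n,q in [('ring out top',m+.0085*ex),('ring in top',m+.006*ex),('collar far top z66',p+[0,0,-.1]+.019*ex),('collar far bot z60',p+[0,0,-.106]+.019*ex),('handle far z66',p+[0,0,-.1]+.014*ex),('backstop... bar edge home',m+.02*ex)]: print(n,proj(w,q).round(1))
for u in (319,321,323,325,327): print(u,list(g[170:206,u]))
for v in (202,206,210,214): print(v,list(g[v,292:356]))
for n,(x,y) in {'side':(285,195),'scene':(335,180)}.items():
    gg=D[n]['frame'].astype(int).sum(2)//3;print(n,x,y);print(gg[y:y+32,x:x+32] if n=='side' else '')
E
```

```text
ring out top [321.9 186. ]
ring in top [321.9 188.5]
collar far top z66 [321.9 196.5]
collar far bot z60 [321.9 194.3]
handle far z66 [321.9 203.7]
backstop... bar edge home [321.9 174. ]
319 [np.int64(255), np.int64(255), np.int64(255), np.int64(255), np.int64(238), np.int64(255), np.int64(255), np.int64(255), np.int64(255), np.int64(255), np.int64(255), np.int64(255), np.int64(255), np.int64(255), np.int64(255), np.int64(255), np.int64(255), np.int64(242), np.int64(116), np.int64(92), np.int64(173), np.int64(204), np.int64(176), np.int64(120), np.int64(106), np.int64(170), np.int64(189), np.int64(188), np.int64(190), np.int64(192), np.int64(192), np.int64(191), np.int64(189), np.int64(163), np.int64(163), np.int64(226)]
321 [np.int64(255), np.int64(255), np.int64(255), np.int64(255), np.int64(238), np.int64(255), np.int64(255), np.int64(255), np.int64(255), np.int64(255), np.int64(255), np.int64(255), np.int64(255), np.int64(255), np.int64(255), np.int64(255), np.int64(255), np.int64(191), np.int64(100), np.int64(217), np.int64(216), np.int64(204), np.int64(175), np.int64(117), np.
[... 5147 characters left out ...]
4(131), np.int64(130), np.int64(130), np.int64(130), np.int64(132), np.int64(130), np.int64(130), np.int64(131), np.int64(129), np.int64(129), np.int64(132), np.int64(131), np.int64(129), np.int64(132), np.int64(129), np.int64(130), np.int64(128), np.int64(146), np.int64(160), np.int64(140), np.int64(110), np.int64(102), np.int64(101), np.int64(104), np.int64(105), np.int64(102), np.int64(100), np.int64(123), np.int64(182), np.int64(199), np.int64(201), np.int64(201), np.int64(199), np.int64(199), np.int64(199)]
side 285 195
[[22 21 19 ... 37 37 37]
 [13 13 14 ... 37 37 37]
 [10 10 11 ... 37 37 36]
 ...
 [78 79 61 ... 37 37 36]
 [78 78 78 ... 37 37 37]
 [79 79 78 ... 37 36 36]]
scene 335 180
```

Emit:
arm_command([
  {"rot": [0, 0, 0], "offset": [0, 0.12, 0.4], "gripper": 1},
  {"rot": [0, 0, 0], "offset": [0, 0.12, 0.8], "gripper": 1},
  {"rot": [0, 0, 0], "offset": [0, 0.12, 1.2], "gripper": 1},
  {"rot": [0, 0, 0], "offset": [0, 0.12, 1.4], "gripper": 1},
  {"rot": [0, 0, 0], "offset": [0, 0.12, 1.4], "gripper": 1},
  {"rot": [0, 0, 0], "offset": [0, 0.12, 1.4], "gripper": 1},
  {"rot": [0, 0, 0], "offset": [0, 0.12, 1.4], "gripper": 1},
])

```text
time_s: 16.4
position: [0.544, 0.0425, 0.1993]
tcp_rot: [[-0.098, -0.995, 0.0], [-0.995, 0.098, -0.0], [0.0, -0.0, -1.0]]
force: [0.9, 0.6, -2.9]
opening: 0.313
```

Emit:
arm_command([
  {"rot": [0, 0, 0], "offset": [0, 0, 0.15], "gripper": 1},
  {"rot": [0, 0, 0], "offset": [0, 0, 0.3], "gripper": 1},
  {"rot": [0, 0, 0], "offset": [0, 0, 0.4], "gripper": 1},
  {"rot": [0, 0, 0], "offset": [0, 0, 0.4], "gripper": 1},
  {"rot": [0, 0, 0], "offset": [0, 0, 0.4], "gripper": 1},
])

```text
time_s: 16.9
position: [0.5442, 0.0425, 0.1956]
tcp_rot: [[-0.098, -0.995, 0.001], [-0.995, 0.098, -0.0], [0.0, -0.001, -1.0]]
force: [-0.1, -0.0, 2.1]
opening: 0.313
```

Emit:
arm_command([
  {"rot": [0, 0, 0], "offset": [0, 0, 0.1], "gripper": 1},
  {"rot": [0, 0, 0], "offset": [0, 0, 0.2], "gripper": 1},
  {"rot": [0, 0, 0], "offset": [0, 0, 0.3], "gripper": 1},
  {"rot": [0, 0, 0], "offset": [0, 0, 0.38], "gripper": 1},
  {"rot": [0, 0, 0], "offset": [0, 0, 0.38], "gripper": 1},
  {"rot": [0, 0, 0], "offset": [0, 0, 0.38], "gripper": 1},
  {"rot": [0, 0, 0], "offset": [0, 0, 0.38], "gripper": 1},
  {"rot": [0, 0, 0], "offset": [0, 0, 0.38], "gripper": 1},
])

```text
time_s: 17.7
position: [0.5442, 0.0425, 0.1919]
tcp_rot: [[-0.098, -0.995, 0.001], [-0.995, 0.098, -0.0], [0.0, -0.001, -1.0]]
force: [0.1, 0.1, 5.9]
opening: 0.314
```

```bash
python3 - <<'E'
from h import *
import pickle
F=[]
for i in range(4):
    w=cap('wrist','final%d.png'%i);s=bot.read_state();F.append(s['force'])
print(np.mean(F,0),s['position'],s['tcp_rot'],s['opening'],s['time_s'])
g=w['frame'].astype(int).sum(2)//3
e=np.array([s['position'][0],s['position'][1],.032]);ex=np.array([.9954,-.0958,0]);ey=np.array([.0958,.9954,0])
m=np.array([.5445,.0425,.032])
print('ring top pred',proj(w,m+.0085*ex))
for u in (314,316,318,320,322,324,326,328,330):print(u,g[160:200,u].tolist())
# bar home check: screw/bar edges: end of bar vs end stop along row, predicted
o=np.array([.530,-.0016,0])
for n,x,y,z in [('bar +y+x corner',.03,.09,.032),('bar -y+x corner',.03,-.07,.032),('bs1 face lo',.03,.05,.03),('bs2',.03,-.05,.03)]: print(n,proj(w,o+x*ex+y*ey+[0,0,z]))
E
```

```text
[3.04796881e-03 2.86064535e-01 5.61826227e+00] [0.5442358  0.04249715 0.19194362] [[-9.75701827e-02 -9.95228058e-01  1.08269155e-03]
 [-9.95228646e-01  9.75700903e-02 -1.37985114e-04]
 [ 3.16883455e-05 -1.09098887e-03 -9.99999404e-01]] 0.31544944564373695 17.9
ring top pred [321.87574839 190.06069072]
314 [215, 220, 222, 222, 220, 220, 220, 220, 225, 244, 255, 255, 255, 255, 255, 255, 255, 252, 255, 255, 255, 255, 255, 255, 255, 255, 255, 255, 255, 255, 255, 255, 255, 254, 150, 140, 215, 222, 220, 215]
316 [255, 254, 230, 234, 239, 238, 238, 240, 255, 255, 255, 255, 255, 255, 255, 255, 255, 252, 255, 255, 255, 255, 255, 255, 255, 255, 255, 255, 255, 255, 255, 255, 255, 230, 134, 177, 218, 222, 220, 220]
318 [255, 255, 255, 255, 255, 255, 255, 255, 255, 255, 255, 255, 255, 255, 255, 255, 255, 252, 255, 255, 255, 255, 255, 255, 255, 255, 255, 255, 255, 255, 255, 203, 174, 138, 124, 188, 215, 220, 220, 219]
320 [255, 255, 255, 255, 255, 255, 255, 255, 255, 255, 255, 255, 255, 255, 255, 255, 255, 251, 255, 255, 255, 255, 255, 255, 255, 255, 255, 255, 255, 255, 255, 154, 160, 132, 117, 19
[... 506 characters left out ...]
, 201, 203, 211, 229, 255, 255, 255, 255, 255, 255, 255, 255, 255, 255, 255, 255, 255, 190, 119, 111, 119, 203, 217, 216, 210, 211]
328 [225, 225, 223, 224, 224, 224, 223, 224, 223, 224, 223, 223, 223, 222, 222, 218, 216, 229, 255, 255, 255, 255, 255, 255, 255, 255, 255, 255, 255, 254, 228, 225, 209, 129, 98, 137, 206, 217, 216, 215]
330 [225, 225, 224, 224, 223, 223, 223, 223, 223, 223, 222, 222, 221, 221, 221, 218, 214, 229, 255, 255, 255, 255, 255, 255, 255, 255, 255, 255, 255, 254, 226, 224, 227, 218, 157, 117, 167, 208, 216, 215]
bar +y+x corner [270.26414206 177.47584306]
bar -y+x corner [454.92798329 177.19544154]
bs1 face lo [316.45732452 176.95784686]
bs2 [431.01863145 176.78378906]
```

```bash
python3 - <<'E'
import cv2
for n in ('final0','final3'):
    g=cv2.imread('pics/%s.png'%n,0)
    print('row183 -y end',g[183,446:464].tolist());print('row183 +y end',g[183,262:280].tolist()); print('edge cols',[ (u,g[170:183,u].tolist()) for u in (350,400,445)])
E
```

```text
row183 -y end [255, 255, 255, 255, 255, 255, 255, 255, 255, 226, 200, 199, 200, 199, 197, 198, 198, 199]
row183 +y end [227, 227, 226, 227, 226, 226, 226, 223, 244, 255, 255, 255, 255, 255, 255, 255, 255, 255]
edge cols [(350, [217, 219, 218, 218, 217, 216, 214, 229, 255, 255, 255, 255, 255]), (400, [210, 207, 209, 207, 208, 212, 216, 234, 255, 255, 255, 255, 255]), (445, [255, 255, 255, 255, 255, 255, 255, 253, 255, 255, 255, 255, 255])]
row183 -y end [255, 255, 255, 255, 255, 255, 255, 255, 255, 226, 199, 198, 199, 198, 199, 199, 200, 197]
row183 +y end [227, 227, 226, 226, 226, 225, 226, 226, 244, 255, 255, 255, 255, 255, 255, 255, 255, 255]
edge cols [(350, [218, 217, 219, 219, 219, 217, 215, 229, 255, 255, 255, 255, 255]), (400, [207, 207, 209, 208, 206, 213, 217, 235, 255, 255, 255, 255, 255]), (445, [255, 255, 255, 255, 255, 255, 255, 253, 255, 255, 255, 255, 255])]
```

The bar edges sit within 1 px of the home prediction: ends at u=270 and 455, back edge at row 177. The hold is steady, so I'm handing in.

```bash
python3 -c "
from h import *
ticket.hand_in();s=bot.read_state();print(s['position'],s['force'],s['time_s'])"
```

```text
the job is handed in; nothing more can be done
the job is handed in; nothing more can be done
```

I pushed the bar home against the back stops, then against the end stop. I then lifted the grey probe from its stand and handed in while it was pressed upright on the ring. The clock stood at about 18 s of the 67 s allowed.

**Last checks:**
- **Bar:** its back edge and both ends lay within about 1 px (roughly 1 mm) of where home should appear in the final wrist images.
- **Nose:** the force reading gives about 5.6 mm in and the height about 6.2 mm, so it is near half of 12 mm by either measure.
- **Upright and steady:** tool tilt was below 0.1°, and force and pose were steady.
- **Tip in ring:** the tool axis was about 1 mm from the measured ring centre.

**What did not agree, or I could not check:**
- The ring appeared about 1 mm nearer the robot than the calibration predicted, so I moved 1.2 mm that way before pressing.
- The collar's edge was about 2 px off prediction, though the base of the handle agreed.
- The hand and collar hide the tip in the wrist view, and I had used all 12 pictures. Its place in the ring is therefore worked out from the measurements, not seen.

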